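Put the bench kit back on its own footprint plates

ROBOT

A 7-joint arm with a two-finger parallel gripper is mounted at the origin on a cart in front of the work surface, level with it; the furniture and walls round the work are solid. World frame = base frame: x ahead of the robot, y to its left, z up, the work surface at z = 0. Lengths are in m, angles in degrees, forces in N, time in s.
With the tool pointing down it reaches from about 0.4 to 0.9 m from the base axis. Payload 5.5 kg.
Tool frame: the origin (TCP) lies between the finger pads; the fingertips stand 25 mm ahead of it and the grasp point (between the pads) lies 6 mm ahead of it; z points along the fingers, y is the line along which they close (so a half turn about z gives the same grasp; the last joint's range is limited). The gripper opens to 85 mm and grips with 20 to 120 N. Pads are 22 mm wide; open, the fingers measure 114 mm over their backs; the gripper's body (76 mm by 85 mm) begins 54 mm behind the grasp point. The pads swing forward as they close: fully open they stand 13 mm farther back than shut.
Start: joints at [83.778, 28.699, -24.465, 88.831, 12.651, 65.22, -12.049], TCP at [0.236, -0.606, 0.256] pointing down, gripper open.
Joint ranges: [-164.97, 164.97], [-17.58, 116.51], [-87.97, 89.64], [11.32, 138.91], [-80.73, 260.73], [10.89, 115.49], [-147.41, 147.41]. Speed limits (degrees/s): [147.25, 147.25, 180, 180, 180, 180, 180].

INTERFACE

Orientations are given as a 3x3 rotation matrix whose columns are the frame's x, y, z axes.
In Python, from bench import env gives the robot as it stands.
- The arm moves only by the shell command python3 -m handwheel 'ROWS' [OPENING] [FORCE]. ROWS is JSON, a list of rows, each an object of numbers: "dx", "dy", "dz": the shift along the tool's x, y, z in m; "rx", "ry", "rz": the turn, a rotation vector about the tool's x, y, z in degrees. In form: [{"dx": .., "dy": .., "dz": .., "rx": .., "ry": .., "rz": ..}, ...]. A call has 1 to 20 rows; each row is the pose to reach, as a shift and turn from the pose commanded when the call began, along the tool's axes at that moment; what a row does not reach only later rows make up. A row lasts 1/8 s, in which the tool goes at most 62.5 mm and 10.7 degrees, less where a joint would pass 70% of its speed; a pose out of reach is approached as far as the arm can. A call with a gripper value outside its range is refused whole. OPENING is the opening, from -1 (shut) to 1 (fully open), set as the call begins (- or left out, the last holds). The fingers move at their own pace and stop on an object; FORCE is the grip in N (left out, the last holds). Time passes only in rows, so rows that repeat a pose let the fingers close. It gives the time, the measured TCP pose, the force, the opening and the grip force at its end, in the units of the state.
- env.get_state(): the state, without advancing time (a new reading comes with each control period).
- env.grab_frame(name): name is "scene" or "top" or "wrist"; returns a dict with "img" (384x512x3 uint8, red, green, blue), "fx", "fy", "cx", "cy" (pixels), "rvec" (rotation vector, rad) and "tvec" (3), from world to camera coordinates, as OpenCV has them. Camera axes: x right, y down, z forward; pixel columns grow to the right and rows downward; lengths in m; the calibration is good to about 2 mm. A picture is of the moment at which its call begins. There is no depth.
- env.job_done(): hands the job in; it is judged then, once.
The state is a dict: "time_s": time; "q": joint angles; "dq": joint speeds; "joint_torque": joint torques, N m; "eef_pos": TCP position; "eef_rot": TCP orientation; "ft_force": force on the tool from outside, world axes, zero at the start; "wrist_torque": the same for the moment, N m; "gripper_width": finger opening in m; "grip_force": force on a finger pad.
Only numpy, scipy, OpenCV 4.12 (cv2) and the standard library are available. Lean on these libraries where they do the work, as an engineer would, in place of code of your own. Each camera call takes 0.05 s, during which the arm holds its last target. There are 200 camera calls.

TASK

Someone has stood the four things on one another's footprint plates. Exchange them so that each stands upright and centred on the white plate whose black inlaid shape matches its base (bottle on the larger round plate, small dropper bottle on the smaller round one, carton on the broad rectangular one, bench timer on the narrow oblong one), the carton and timer square with their shapes; the empty rubber mat is free for parking a thing on the way. Leave the cuvette standing where it is.

Things in the scene. Friction and masses are not known exactly. Their poses are not given: they have to be found in the camera images.
- bottle: White plastic reagent bottle with blue screw cap, the largest thing here: body 42 mm diameter and 76 mm tall, cap 26 mm diameter, 90 mm tall in all, 0.1 to 0.16 kg. Stands upright at the start on the carton's or the timer's plate. May be gripped round the body from any side. Origin: centre of the underside; z up.
- dropper: Small brown immersion-oil bottle with black cap: body 25 mm diameter and 49 mm tall, cap 16 mm diameter, 58 mm tall in all, about 0.03 kg. Stands upright at the start on the carton's or the timer's plate. Origin: centre of the underside; z up.
- carton: Small yellow-brown closed spare-lamp carton, 38 mm (its x) by 45 mm (its y) by 62 mm tall, about 0.04 kg. Stands upright at the start on one of the two round plates. Its x lies within 0.4 rad of world x at the start. Origin: centre of the underside; z up.
- timer: White bench timer with display, standing upright, thin: 25 mm (its x, front to back) by 62 mm (its y) by 52 mm tall, about 0.055 kg. Stands at the start on one of the two round plates. Grip across its thickness (x), which lies within 0.4 rad of world x at the start; its keys do not move. Origin: centre of the underside; z up.
- bottle_plate: Home of the bottle: the larger round white plate, 80 mm diameter, with a black inlaid circle of 46 mm. Fixed, 5 mm thick, top at z = 5 mm. Origin: centre of the plate's underside; the black shape is centred on it.
- dropper_plate: Home of the dropper: the smaller round white plate, 58 mm diameter, with a black inlaid circle of 30 mm. Fixed, 5 mm thick, top at z = 5 mm. Origin: centre of the plate's underside; the black shape is centred on it.
- carton_plate: Home of the carton: the broad, nearly square white plate, 66 mm (its x) by 72 mm (its y), with a black inlaid rectangle of 42 by 49 mm; the carton's 38 mm side goes along the plate's x. Fixed, 5 mm thick, top at z = 5 mm. Origin: centre of the plate's underside; the black shape is centred on it.
- timer_plate: Home of the timer: the narrow oblong white plate, 44 mm (its x) by 82 mm (its y), with a black inlaid bar of 29 by 66 mm; the timer's thickness goes along the plate's x, either way round. Fixed, 5 mm thick, top at z = 5 mm. Origin: centre of the plate's underside; the black shape is centred on it.
- parking_mat: Square black rubber mat, 74 by 74 mm, bare of any shape and empty at the start: a free spot to stand one thing on while places are exchanged. Fixed, 5 mm thick, top at z = 5 mm. Origin: centre of its underside.
- cuvette: Slender clear cuvette, 12 by 12 mm and 45 mm tall, standing upright on the desk among the plates; it topples easily and must stay as it is. Origin: centre of the underside; z up.
Mind the look-alikes: they are no part of the job. Leave any purple look-alike of the cuvette alone.

How it is judged (in metres and radians):
At the end, for the whole second after the job is handed in: All four stand upright (0.15 rad) and at rest on top of their own plates, centres within 12 mm horizontally; carton and timer x axes within 0.22 rad of their plates' x, either way round; the cuvette moved under 20 mm and leans under 0.4 rad (horizontal distance between bottle and bottle_plate below 0.012 m and height (world z) of bottle between 0.002 and 0.011 m and angle between each of bottle, dropper, carton, timer's own z axis and vertical below 0.15 rad and linear speed of each of bottle, dropper, carton, timer below 0.02 m/s and horizontal distance between dropper and dropper_plate below 0.012 m and height (world z) of dropper between 0.002 and 0.011 m and horizontal distance between carton and carton_plate below 0.012 m and height (world z) of carton between 0.002 and 0.011 m and angle between the x axis of carton and the x axis of carton_plate, either way round below 0.22 rad and horizontal distance between timer and timer_plate below 0.012 m and height (world z) of timer between 0.002 and 0.011 m and angle between the x axis of timer and the x axis of timer_plate, either way round below 0.22 rad and not (distance of cuvette from where it was at the start of the episode above 0.02 m or angle between cuvette's own z axis and vertical above 0.4 rad)); the robot touches nothing.
It fails at once if the cuvette was knocked over or moved by more than 20 mm (distance of cuvette from where it was at the start of the episode above 0.02 m or angle between cuvette's own z axis and vertical above 0.4 rad).
It also fails if it takes over 120 s, if anything falls off the work surface, if the arm or the gripper's body presses on something with over 40 N, if the wrist force passes 120 N, or if a joint passes its speed limit or range.

## Working session

There is one attempt and no reset: what is moved stays moved. The work goes in short steps, Python scripts to look and compute and a shell command to move; the robot and the scene stay as the last step left them, time stands still between calls to the robot, and variables do not carry over. Pictures are saved under pics/ and viewed, at most 14 in all, crops included, and the job is handed in when it is done.

```bash
ls; mkdir -p pics; python3 - <<'E'
from bench import env
import cv2,numpy as np
s=env.get_state();print({k:np.round(s[k],3).tolist() for k in ("time_s","eef_pos","eef_rot","gripper_width")})
for n in("top","scene"):
    f=env.grab_frame(n);cv2.imwrite(f"pics/{n}0.png",f["img"][:,:,::-1])
    R=cv2.Rodrigues(np.array(f["rvec"]))[0];print(n,f["fx"],f["cx"],f["cy"],(-R.T@np.array(f["tvec"]).ravel()).round(3),R.round(3).tolist())
E
```

```text
pics
{'time_s': 0.0, 'eef_pos': [0.236, -0.605, 0.255], 'eef_rot': [[0.932, 0.363, -0.001], [0.363, -0.932, 0.002], [0.0, -0.002, -1.0]], 'gripper_width': 0.085}
top 346.5499705593924 255.77600051396172 192.07627182928164 [0.393 0.164 0.902] [[0.015, -0.999, 0.033], [-0.993, -0.019, -0.113], [0.113, -0.031, -0.993]]
scene 481.6957710559885 242.47596588818493 195.71327068579762 [ 0.043 -0.371  0.508] [[0.75, -0.661, -0.017], [-0.383, -0.414, -0.826], [0.539, 0.626, -0.564]]
```

View pics/top0.png

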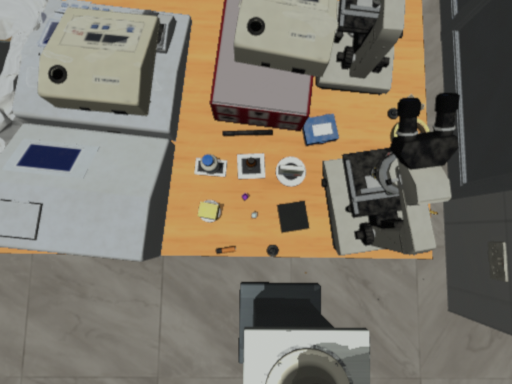

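View pics/scene0.png

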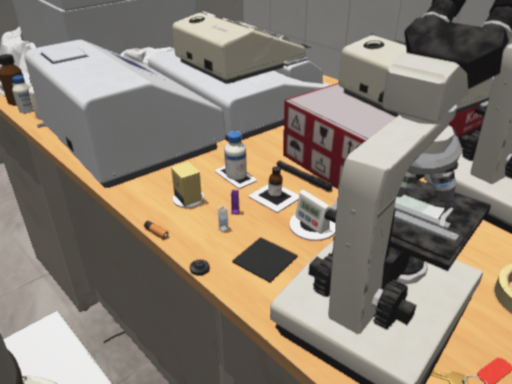

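The top view shows the bottle at about (209,163) on the oblong plate, the dropper at (251,165) on the broad plate, the timer at (291,171) on the large round plate and the carton at (209,210) on the small round plate. The mat is at (293,216). Two slender things could be the cuvette. The clear one, at (254,214) top and (223,220) scene, fits the description. The one at (245,197) top is purple, so it is the look-alike. I'll confirm both in an enlarged crop.

```bash
cat > h.py <<'E'
from bench import env
import cv2,numpy as np
def crop(n,x,y,w,h,s,name):
    f=env.grab_frame(n);c=cv2.resize(f["img"][y:y+h,x:x+w,::-1],None,fx=s,fy=s,interpolation=cv2.INTER_CUBIC)
    for i in range(0,w,20):cv2.putText(c,str(x+i),(i*s,8),0,.3,(0,0,255));cv2.line(c,(i*s,10),(i*s,14),(0,0,255))
    for i in range(0,h,20):cv2.putText(c,str(y+i),(0,i*s+4),0,.3,(0,0,255))
    cv2.imwrite("pics/"+name,c);return f
def ray(f,u,v,z):
    R=cv2.Rodrigues(np.array(f["rvec"]))[0];C=-R.T@np.array(f["tvec"]).ravel()
    d=R.T@np.array([(u-f["cx"])/f["fx"],(v-f["cy"])/f["fy"],1]);return (C+d*(z-C[2])/d[2])
def proj(f,p):
    K=np.array([[f["fx"],0,f["cx"]],[0,f["fy"],f["cy"]],[0,0,1.]])
    return cv2.projectPoints(np.array(p,float).reshape(-1,1,3),np.array(f["rvec"]),np.array(f["tvec"]),K,None)[0][:,0]
E
python3 - <<'E'
from h import *
f=crop("top",180,140,160,120,5,"top1.png")
for n,u,v,z in[("mat",293,216,.005),("cuv",254,214,.045),("micro left corner",325,180,.0),("micro bl",342,252,0),("spec right top",172,140,.1),("boxcorner l",212,110,0.1)]:print(n,ray(f,u,v,z).round(3))
crop("scene",150,110,200,150,4,"scene1.png")
E
```

```text
mat [0.435 0.038 0.005]
cuv [0.436 0.14  0.045]
micro left corner [ 0.532 -0.048  0.   ]
micro bl [ 0.344 -0.091  0.   ]
spec right top [0.604 0.338 0.1  ]
boxcorner l [0.679 0.246 0.1  ]
```

View pics/top1.png

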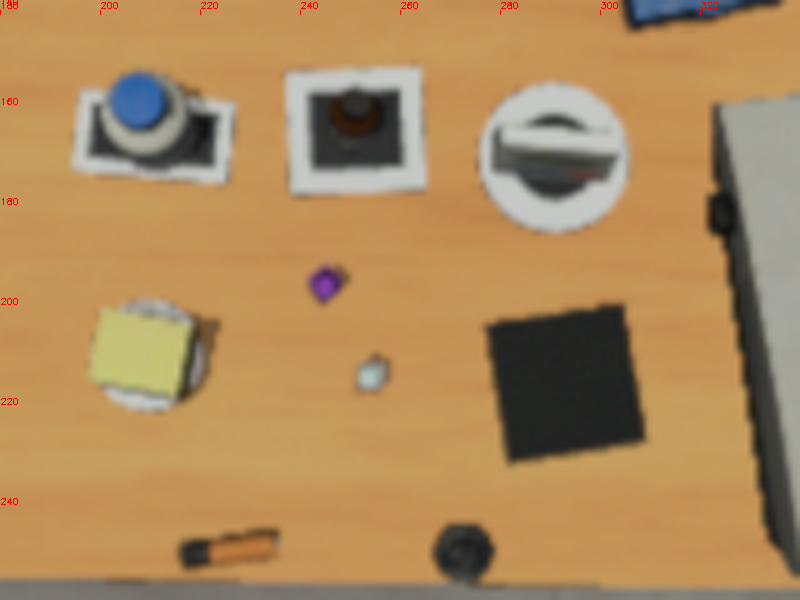

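View pics/scene1.png

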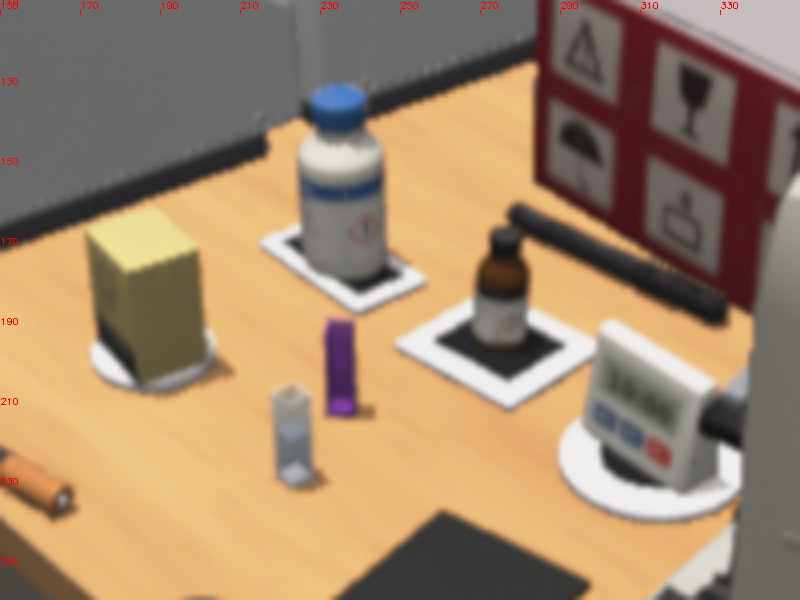

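The crop confirms it: the clear cuvette is at (254,215) and the purple look-alike at (245,196). Next I'll work out world positions.

```bash
python3 - <<'E'
from h import *
f=env.grab_frame("top")
c=lambda *P,z:[ray(f,180+x/5,140+y/5,z)[:2] for x,y in P]
for n,P,z in [("timer_plate",[(80,88),(236,103),(226,184),(72,170)],.005),("carton_plate",[(286,70),(420,66),(427,188),(291,196)],.005),("bottle_plate",[(554,157)],.005),("dropper_plate",[(150,355)],.005),("mat",[(487,325),(622,305),(645,440),(510,463)],.005),("cuv",[(371,375)],.045),("carton",[(100,308),(196,320),(180,400),(90,380)],.067),("bottle",[(138,101)],.095),("dropper",[(357,105)],.063),("timer",[(502,126),(620,132),(620,152),(502,148)],.057)]:
    Q=np.array(c(*P,z=z));print(n,Q.mean(0).round(4),end=" ")
    if len(P)==4:
        e=[Q[0]-Q[1],Q[3]-Q[2],Q[0]-Q[3],Q[1]-Q[2]] # ~+y,+y,+x,+x
        print([round(float(np.degrees(np.arctan2(-v[0],v[1]))),1) for v in e[:2]],[round(float(np.degrees(np.arctan2(v[1],v[0]))),1) for v in e[2:]])
    else:print()
s=env.get_state();R=np.array(s["eef_rot"]);print((R.T@(np.array([.46,.04,.6])-s["eef_pos"])).round(3))
E
```

```text
timer_plate [0.5585 0.2545] [-4.3, -4.1] [-3.5, -5.5]
carton_plate [0.5642 0.1486] [3.1, 4.6] [3.5, 4.0]
bottle_plate [0.5519 0.0442] 
dropper_plate [0.444  0.2529] 
mat [0.4332 0.0374] [9.4, 10.4] [10.0, 9.7]
cuv [0.4337 0.1399] 
carton [0.4419 0.2509] [-6.1, -11.6] [-5.9, -9.7]
bottle [0.5585 0.2533] 
dropper [0.5655 0.1494] 
timer [0.5516 0.0476] [-1.7, -0.7] [0.4, -0.0]
[ 0.443 -0.52  -0.344]
```

```bash
python3 -m handwheel '[{"dz":-0.06},{"dz":-0.12},{"dz":-0.18},{"dz":-0.24},{"dz":-0.3},{"dz":-0.34},{"dz":-0.34}]' 1 30
```

```text
validation failed for argument at $[0]...
```

```bash
python3 -m handwheel '[{"dx":0,"dy":0,"dz":-0.06,"rx":0,"ry":0,"rz":0},{"dx":0,"dy":0,"dz":-0.12,"rx":0,"ry":0,"rz":0},{"dx":0,"dy":0,"dz":-0.18,"rx":0,"ry":0,"rz":0},{"dx":0,"dy":0,"dz":-0.24,"rx":0,"ry":0,"rz":0},{"dx":0,"dy":0,"dz":-0.3,"rx":0,"ry":0,"rz":0},{"dx":0,"dy":0,"dz":-0.34,"rx":0,"ry":0,"rz":0},{"dx":0,"dy":0,"dz":-0.34,"rx":0,"ry":0,"rz":0}]' 1 30
```

```text
time_s: 1.12
eef_pos: [0.2368, -0.6058, 0.6005]
eef_rot: [[0.932, 0.363, 0.003], [0.363, -0.932, -0.006], [0.001, 0.007, -1.0]]
ft_force: [0.1, -0.0, 0.3]
gripper_width: 0.0857
grip_force: 0.0
```

```bash
python3 -m handwheel '[{"dx":0.055,"dy":-0.065,"dz":0,"rx":0,"ry":0,"rz":-8.6},{"dx":0.11,"dy":-0.13,"dz":0,"rx":0,"ry":0,"rz":-17},{"dx":0.11,"dy":-0.13,"dz":0,"rx":0,"ry":0,"rz":-17},{"dx":0.165,"dy":-0.195,"dz":0,"rx":0,"ry":0,"rz":-26},{"dx":0.22,"dy":-0.26,"dz":0,"rx":0,"ry":0,"rz":-34},{"dx":0.22,"dy":-0.26,"dz":0,"rx":0,"ry":0,"rz":-34},{"dx":0.275,"dy":-0.325,"dz":0,"rx":0,"ry":0,"rz":-43},{"dx":0.33,"dy":-0.39,"dz":0,"rx":0,"ry":0,"rz":-52},{"dx":0.33,"dy":-0.39,"dz":0,"rx":0,"ry":0,"rz":-52},{"dx":0.385,"dy":-0.455,"dz":0,"rx":0,"ry":0,"rz":-60},{"dx":0.443,"dy":-0.52,"dz":0,"rx":0,"ry":0,"rz":-68.7},{"dx":0.443,"dy":-0.52,"dz":0,"rx":0,"ry":0,"rz":-68.7},{"dx":0.443,"dy":-0.52,"dz":0,"rx":0,"ry":0,"rz":-68.7},{"dx":0.443,"dy":-0.52,"dz":0,"rx":0,"ry":0,"rz":-68.7},{"dx":0.443,"dy":-0.52,"dz":0,"rx":0,"ry":0,"rz":-68.7}]' 1 30; python3 -c "
from h import *
print(np.round(env.get_state()['q'],1))"
```

```text
time_s: 3.0
eef_pos: [0.4599, 0.0381, 0.5959]
eef_rot: [[0.003, 1.0, -0.001], [1.0, -0.003, -0.001], [-0.001, -0.001, -1.0]]
ft_force: [-0.3, 0.0, -0.1]
gripper_width: 0.0852
grip_force: 0.0
[ 54.9   2.5 -64.8  79.3   2.3  99.7  -9.6]
```

```bash
python3 -m handwheel '[{"dx":0.002,"dy":0.03,"dz":0.05,"rx":0,"ry":0,"rz":0},{"dx":0.004,"dy":0.06,"dz":0.1,"rx":0,"ry":0,"rz":0},{"dx":0.009,"dy":0.09,"dz":0.15,"rx":0,"ry":0,"rz":0},{"dx":0.009,"dy":0.092,"dz":0.2,"rx":0,"ry":0,"rz":0},{"dx":0.009,"dy":0.092,"dz":0.25,"rx":0,"ry":0,"rz":0},{"dx":0.009,"dy":0.092,"dz":0.3,"rx":0,"ry":0,"rz":0},{"dx":0.009,"dy":0.092,"dz":0.35,"rx":0,"ry":0,"rz":0},{"dx":0.009,"dy":0.092,"dz":0.35,"rx":0,"ry":0,"rz":0},{"dx":0.009,"dy":0.092,"dz":0.35,"rx":0,"ry":0,"rz":0}]'; python3 -c "
from h import *
print(np.round(env.get_state()['q'],1))
f=env.grab_frame('wrist');g=env.grab_frame('scene')
cv2.imwrite('pics/w2.png',cv2.resize(np.hstack([f['img'],g['img']])[:,:,::-1],(800,300)))
for p in [(.552,.044,.005),(.5516,.0476,.057)]: print(proj(f,p))
"
```

```text
time_s: 4.12
eef_pos: [0.553, 0.0484, 0.248]
eef_rot: [[0.001, 1.0, 0.002], [1.0, -0.001, 0.0], [0.0, 0.002, -1.0]]
ft_force: [0.3, 0.4, 0.4]
gripper_width: 0.0852
grip_force: 0.0
[ 36.9  28.4 -58.4 102.5  26.8  64.2 -30.6]
[[257.14372393 170.3163902 ]]
[[256.69618006 176.79759724]]
```

View pics/w2.png

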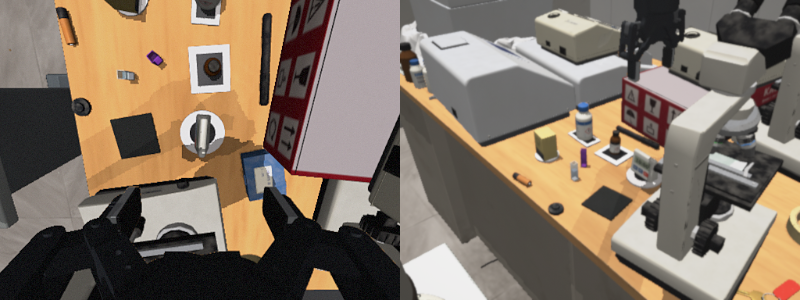

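The wrist view shows the timer on the large round plate at about (202,133), within 3 px of the prediction. The gripper has clearance on both sides, so I'll descend and grip.

```bash
python3 -m handwheel '[{"dx":-0.001,"dy":-0.0015,"dz":0.05,"rx":0,"ry":0,"rz":0},{"dx":-0.001,"dy":-0.0015,"dz":0.1,"rx":0,"ry":0,"rz":0},{"dx":-0.001,"dy":-0.0015,"dz":0.14,"rx":0,"ry":0,"rz":0},{"dx":-0.001,"dy":-0.0015,"dz":0.17,"rx":0,"ry":0,"rz":0},{"dx":-0.001,"dy":-0.0015,"dz":0.19,"rx":0,"ry":0,"rz":0},{"dx":-0.001,"dy":-0.0015,"dz":0.205,"rx":0,"ry":0,"rz":0},{"dx":-0.001,"dy":-0.0015,"dz":0.205,"rx":0,"ry":0,"rz":0},{"dx":-0.001,"dy":-0.0015,"dz":0.205,"rx":0,"ry":0,"rz":0}]' 0.5 25 && python3 -m handwheel '[{"dx":0,"dy":0,"dz":0,"rx":0,"ry":0,"rz":0},{"dx":0,"dy":0,"dz":0,"rx":0,"ry":0,"rz":0},{"dx":0,"dy":0,"dz":0,"rx":0,"ry":0,"rz":0},{"dx":0,"dy":0,"dz":0,"rx":0,"ry":0,"rz":0},{"dx":0,"dy":0,"dz":0,"rx":0,"ry":0,"rz":0},{"dx":0,"dy":0,"dz":0,"rx":0,"ry":0,"rz":0}]' -1 25
```

```text
time_s: 5.22
eef_pos: [0.5513, 0.048, 0.0423]
eef_rot: [[-0.0, 1.0, 0.002], [1.0, 0.0, 0.0], [0.0, 0.002, -1.0]]
ft_force: [0.4, 0.1, 1.0]
gripper_width: 0.0639
grip_force: 0.0
time_s: 5.98
eef_pos: [0.5512, 0.0478, 0.0421]
eef_rot: [[0.0, 1.0, 0.001], [1.0, -0.0, -0.0], [-0.0, 0.001, -1.0]]
ft_force: [0.5, -0.3, 6.2]
gripper_width: 0.0206
grip_force: 24.5
```

```bash
python3 -m handwheel '[{"dx":0,"dy":0,"dz":-0.03,"rx":0,"ry":0,"rz":0},{"dx":0,"dy":0,"dz":-0.06,"rx":0,"ry":0,"rz":0},{"dx":-0.003,"dy":-0.03,"dz":-0.06,"rx":0,"ry":0,"rz":0},{"dx":-0.006,"dy":-0.06,"dz":-0.06,"rx":0,"ry":0,"rz":0},{"dx":-0.009,"dy":-0.09,"dz":-0.06,"rx":0,"ry":0,"rz":0},{"dx":-0.010,"dy":-0.115,"dz":-0.06,"rx":0,"ry":0,"rz":0},{"dx":-0.010,"dy":-0.118,"dz":-0.06,"rx":0,"ry":0,"rz":0},{"dx":-0.010,"dy":-0.118,"dz":-0.06,"rx":0,"ry":0,"rz":0},{"dx":-0.010,"dy":-0.118,"dz":-0.03,"rx":0,"ry":0,"rz":0},{"dx":-0.010,"dy":-0.118,"dz":-0.015,"rx":0,"ry":0,"rz":0},{"dx":-0.010,"dy":-0.118,"dz":-0.007,"rx":0,"ry":0,"rz":0},{"dx":-0.010,"dy":-0.118,"dz":-0.002,"rx":0,"ry":0,"rz":0},{"dx":-0.010,"dy":-0.118,"dz":-0.0005,"rx":0,"ry":0,"rz":0},{"dx":-0.010,"dy":-0.118,"dz":-0.0005,"rx":0,"ry":0,"rz":0},{"dx":-0.010,"dy":-0.118,"dz":-0.0005,"rx":0,"ry":0,"rz":0}]'
```

```text
time_s: 7.85
eef_pos: [0.4329, 0.0378, 0.0422]
eef_rot: [[0.0, 1.0, 0.001], [1.0, -0.0, -0.0], [-0.0, 0.001, -1.0]]
ft_force: [-0.4, 0.4, -0.6]
gripper_width: 0.0209
grip_force: 24.4
```

```bash
python3 -m handwheel '[{"dx":0,"dy":0,"dz":0,"rx":0,"ry":0,"rz":0},{"dx":0,"dy":0,"dz":0,"rx":0,"ry":0,"rz":0},{"dx":0,"dy":0,"dz":0,"rx":0,"ry":0,"rz":0},{"dx":0,"dy":0,"dz":-0.03,"rx":0,"ry":0,"rz":0},{"dx":0,"dy":0,"dz":-0.08,"rx":0,"ry":0,"rz":0},{"dx":0,"dy":0,"dz":-0.13,"rx":0,"ry":0,"rz":0},{"dx":0.02,"dy":0.012,"dz":-0.18,"rx":0,"ry":0,"rz":0},{"dx":0.063,"dy":0.037,"dz":-0.19,"rx":0,"ry":0,"rz":0},{"dx":0.106,"dy":0.062,"dz":-0.19,"rx":0,"ry":0,"rz":0},{"dx":0.15,"dy":0.087,"dz":-0.19,"rx":0,"ry":0,"rz":0},{"dx":0.19,"dy":0.11,"dz":-0.19,"rx":0,"ry":0,"rz":0},{"dx":0.2155,"dy":0.1255,"dz":-0.19,"rx":0,"ry":0,"rz":0},{"dx":0.2155,"dy":0.1255,"dz":-0.19,"rx":0,"ry":0,"rz":0},{"dx":0.2155,"dy":0.1255,"dz":-0.19,"rx":0,"ry":0,"rz":0},{"dx":0.2155,"dy":0.1255,"dz":-0.19,"rx":0,"ry":0,"rz":0}]' 0.3 25; python3 -c "
from h import *
print(np.round(env.get_state()['q'],1))
f=env.grab_frame('wrist');g=env.grab_frame('top')
cv2.imwrite('pics/w3.png',cv2.resize(np.hstack([f['img'],g['img']])[:,:,::-1],(800,300)))
for p in [(.5585,.2535,.095),(.5585,.2545,.005)]: print(proj(f,p))
"
```

```text
time_s: 9.72
eef_pos: [0.5578, 0.2519, 0.2317]
eef_rot: [[0.001, 1.0, -0.0], [1.0, -0.001, -0.001], [-0.001, -0.0, -1.0]]
ft_force: [-0.3, -0.3, -0.4]
gripper_width: 0.0554
grip_force: 0.0
[ 12.6  35.5 -56.1  95.2  31.7  66.7 -51.7]
[[258.83431836 187.35038536]]
[[258.72078003 167.555567  ]]
```

View pics/w3.png

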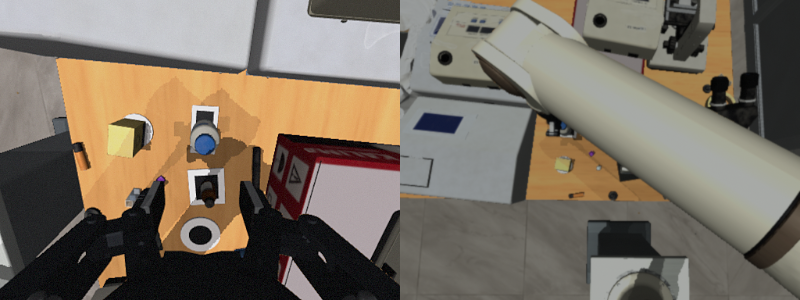

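The wrist view shows the bottle cap at about (206,145), roughly 3 mm from the prediction. Closing the gripper will centre it. The vacated round plate is at (202,234).

```bash
python3 -m handwheel '[{"dx":0.0015,"dy":0.001,"dz":0.05,"rx":0,"ry":0,"rz":0},{"dx":0.0015,"dy":0.001,"dz":0.09,"rx":0,"ry":0,"rz":0},{"dx":0.0015,"dy":0.001,"dz":0.12,"rx":0,"ry":0,"rz":0},{"dx":0.0015,"dy":0.001,"dz":0.15,"rx":0,"ry":0,"rz":0},{"dx":0.0015,"dy":0.001,"dz":0.17,"rx":0,"ry":0,"rz":0},{"dx":0.0015,"dy":0.001,"dz":0.176,"rx":0,"ry":0,"rz":0},{"dx":0.0015,"dy":0.001,"dz":0.176,"rx":0,"ry":0,"rz":0},{"dx":0.0015,"dy":0.001,"dz":0.176,"rx":0,"ry":0,"rz":0}]' 0.75 40 && python3 -m handwheel '[{"dx":0,"dy":0,"dz":0,"rx":0,"ry":0,"rz":0},{"dx":0,"dy":0,"dz":0,"rx":0,"ry":0,"rz":0},{"dx":0,"dy":0,"dz":0,"rx":0,"ry":0,"rz":0},{"dx":0,"dy":0,"dz":0,"rx":0,"ry":0,"rz":0},{"dx":0,"dy":0,"dz":0,"rx":0,"ry":0,"rz":0}]' -1 40
```

```text
time_s: 10.82
eef_pos: [0.5597, 0.2554, 0.057]
eef_rot: [[-0.0, 1.0, 0.002], [1.0, 0.0, 0.001], [0.001, 0.002, -1.0]]
ft_force: [0.4, 1.0, 0.8]
gripper_width: 0.0747
grip_force: 0.0
time_s: 11.45
eef_pos: [0.5598, 0.2551, 0.0567]
eef_rot: [[0.0, 1.0, 0.002], [1.0, -0.0, 0.0], [0.0, 0.002, -1.0]]
ft_force: [0.0, -1.1, 5.5]
gripper_width: 0.0402
grip_force: 40.2
```

```bash
python3 -m handwheel '[{"dx":0,"dy":0,"dz":-0.03,"rx":0,"ry":0,"rz":0},{"dx":0,"dy":0,"dz":-0.07,"rx":0,"ry":0,"rz":0},{"dx":0,"dy":0,"dz":-0.1,"rx":0,"ry":0,"rz":0},{"dx":-0.02,"dy":-0.001,"dz":-0.1,"rx":0,"ry":0,"rz":0},{"dx":-0.06,"dy":-0.002,"dz":-0.1,"rx":0,"ry":0,"rz":0},{"dx":-0.1,"dy":-0.003,"dz":-0.1,"rx":0,"ry":0,"rz":0},{"dx":-0.14,"dy":-0.005,"dz":-0.1,"rx":0,"ry":0,"rz":0},{"dx":-0.18,"dy":-0.007,"dz":-0.1,"rx":0,"ry":0,"rz":0},{"dx":-0.2,"dy":-0.007,"dz":-0.1,"rx":0,"ry":0,"rz":0},{"dx":-0.209,"dy":-0.007,"dz":-0.1,"rx":0,"ry":0,"rz":0},{"dx":-0.209,"dy":-0.007,"dz":-0.1,"rx":0,"ry":0,"rz":0},{"dx":-0.209,"dy":-0.007,"dz":-0.06,"rx":0,"ry":0,"rz":0},{"dx":-0.209,"dy":-0.007,"dz":-0.03,"rx":0,"ry":0,"rz":0},{"dx":-0.209,"dy":-0.007,"dz":-0.015,"rx":0,"ry":0,"rz":0},{"dx":-0.209,"dy":-0.007,"dz":-0.006,"rx":0,"ry":0,"rz":0},{"dx":-0.209,"dy":-0.007,"dz":-0.002,"rx":0,"ry":0,"rz":0},{"dx":-0.209,"dy":-0.007,"dz":-0.0005,"rx":0,"ry":0,"rz":0},{"dx":-0.209,"dy":-0.007,"dz":-0.0005,"rx":0,"ry":0,"rz":0},{"dx":-0.209,"dy":-0.007,"dz":-0.0005,"rx":0,"ry":0,"rz":0}]'
```

```text
time_s: 13.82
eef_pos: [0.5523, 0.0457, 0.0568]
eef_rot: [[0.0, 1.0, 0.001], [1.0, -0.0, -0.0], [-0.0, 0.001, -1.0]]
ft_force: [-0.3, 0.5, -0.6]
gripper_width: 0.0403
grip_force: 40.7
```

```bash
python3 -m handwheel '[{"dx":0,"dy":0,"dz":0,"rx":0,"ry":0,"rz":0},{"dx":0,"dy":0,"dz":0,"rx":0,"ry":0,"rz":0},{"dx":0,"dy":0,"dz":0,"rx":0,"ry":0,"rz":0},{"dx":0,"dy":0,"dz":-0.02,"rx":0,"ry":0,"rz":0},{"dx":0,"dy":0,"dz":-0.06,"rx":0,"ry":0,"rz":0},{"dx":0,"dy":0,"dz":-0.11,"rx":0,"ry":0,"rz":0},{"dx":0,"dy":0,"dz":-0.15,"rx":0,"ry":0,"rz":0},{"dx":-0.003,"dy":-0.04,"dz":-0.15,"rx":0,"ry":0,"rz":0},{"dx":-0.006,"dy":-0.08,"dz":-0.15,"rx":0,"ry":0,"rz":0},{"dx":-0.008,"dy":-0.12,"dz":-0.15,"rx":0,"ry":0,"rz":0},{"dx":-0.008,"dy":-0.12,"dz":-0.15,"rx":0,"ry":0,"rz":0},{"dx":-0.008,"dy":-0.12,"dz":-0.15,"rx":0,"ry":0,"rz":0}]' 0.75 25; python3 -c "
from h import *
f=env.grab_frame('wrist')
cv2.imwrite('pics/w4.png',f['img'][:,:,::-1])
for p in [(.4332,.0374,.005),(.433,.038,.057),(.552,.044,.095),(.552,.044,.005),(.552,.044,.005+.0)]: print(proj(f,p))
"
```

```text
time_s: 15.32
eef_pos: [0.433, 0.0377, 0.2073]
eef_rot: [[0.0, 1.0, 0.002], [1.0, -0.0, -0.001], [-0.001, 0.002, -1.0]]
ft_force: [-0.0, 0.7, -0.0]
gripper_width: 0.075
grip_force: 0.0
[[257.9626553  174.00443626]]
[[257.82176813 184.92423428]]
[[389.47204603 189.80344986]]
[[354.76009423 168.70350732]]
[[354.76009423 168.70350732]]
```

View pics/w4.png

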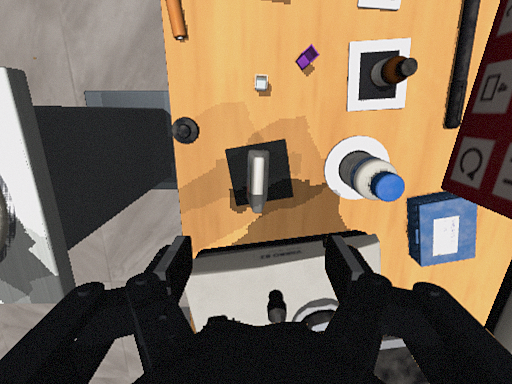

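The wrist view shows the timer upright on the mat at (258,180) and the bottle upright on the large round plate at (359,168). I'll check how well it is centred later with the top camera. Next is the timer.

```bash
python3 -m handwheel '[{"dx":0,"dy":0,"dz":0.05,"rx":0,"ry":0,"rz":0},{"dx":0,"dy":0,"dz":0.09,"rx":0,"ry":0,"rz":0},{"dx":0,"dy":0,"dz":0.12,"rx":0,"ry":0,"rz":0},{"dx":0,"dy":0,"dz":0.145,"rx":0,"ry":0,"rz":0},{"dx":0,"dy":0,"dz":0.165,"rx":0,"ry":0,"rz":0},{"dx":0,"dy":0,"dz":0.165,"rx":0,"ry":0,"rz":0},{"dx":0,"dy":0,"dz":0.165,"rx":0,"ry":0,"rz":0}]' 0.3 25 && python3 -m handwheel '[{"dx":0,"dy":0,"dz":0,"rx":0,"ry":0,"rz":0},{"dx":0,"dy":0,"dz":0,"rx":0,"ry":0,"rz":0},{"dx":0,"dy":0,"dz":0,"rx":0,"ry":0,"rz":0},{"dx":0,"dy":0,"dz":0,"rx":0,"ry":0,"rz":0},{"dx":0,"dy":0,"dz":0,"rx":0,"ry":0,"rz":0},{"dx":0,"dy":0,"dz":0,"rx":0,"ry":0,"rz":0}]' -1 25
```

```text
time_s: 16.25
eef_pos: [0.4329, 0.0385, 0.0417]
eef_rot: [[-0.0, 1.0, 0.001], [1.0, 0.0, 0.001], [0.001, 0.001, -1.0]]
ft_force: [0.4, -0.3, 0.4]
gripper_width: 0.0553
grip_force: 0.0
time_s: 17.0
eef_pos: [0.4327, 0.0377, 0.042]
eef_rot: [[0.0, 1.0, 0.002], [1.0, -0.0, -0.001], [-0.001, 0.002, -1.0]]
ft_force: [-1.1, -0.5, 6.6]
gripper_width: 0.021
grip_force: 24.4
```

```bash
python3 -m handwheel '[{"dx":0,"dy":0,"dz":-0.03,"rx":0,"ry":0,"rz":0},{"dx":0,"dy":0,"dz":-0.07,"rx":0,"ry":0,"rz":0},{"dx":0,"dy":0,"dz":-0.09,"rx":0,"ry":0,"rz":0},{"dx":0.03,"dy":0.018,"dz":-0.09,"rx":0,"ry":0,"rz":1},{"dx":0.07,"dy":0.042,"dz":-0.09,"rx":0,"ry":0,"rz":2},{"dx":0.11,"dy":0.066,"dz":-0.09,"rx":0,"ry":0,"rz":3},{"dx":0.15,"dy":0.09,"dz":-0.09,"rx":0,"ry":0,"rz":4},{"dx":0.19,"dy":0.113,"dz":-0.09,"rx":0,"ry":0,"rz":4.5},{"dx":0.217,"dy":0.129,"dz":-0.09,"rx":0,"ry":0,"rz":4.5},{"dx":0.217,"dy":0.129,"dz":-0.09,"rx":0,"ry":0,"rz":4.5},{"dx":0.217,"dy":0.129,"dz":-0.09,"rx":0,"ry":0,"rz":4.5},{"dx":0.217,"dy":0.129,"dz":-0.06,"rx":0,"ry":0,"rz":4.5},{"dx":0.217,"dy":0.129,"dz":-0.03,"rx":0,"ry":0,"rz":4.5},{"dx":0.217,"dy":0.129,"dz":-0.015,"rx":0,"ry":0,"rz":4.5},{"dx":0.217,"dy":0.129,"dz":-0.006,"rx":0,"ry":0,"rz":4.5},{"dx":0.217,"dy":0.129,"dz":-0.002,"rx":0,"ry":0,"rz":4.5},{"dx":0.217,"dy":0.129,"dz":-0.0005,"rx":0,"ry":0,"rz":4.5},{"dx":0.217,"dy":0.129,"dz":-0.0005,"rx":0,"ry":0,"rz":4.5},{"dx":0.217,"dy":0.129,"dz":-0.0005,"rx":0,"ry":0,"rz":4.5}]'
```

```text
time_s: 19.38
eef_pos: [0.5613, 0.2551, 0.0423]
eef_rot: [[0.078, 0.997, 0.001], [0.997, -0.078, 0.0], [0.0, 0.001, -1.0]]
ft_force: [-0.2, 0.5, 0.1]
gripper_width: 0.0208
grip_force: 24.6
```

```bash
python3 -m handwheel '[{"dx":0,"dy":0,"dz":0,"rx":0,"ry":0,"rz":0},{"dx":0,"dy":0,"dz":0,"rx":0,"ry":0,"rz":0},{"dx":0,"dy":0,"dz":0,"rx":0,"ry":0,"rz":0},{"dx":0,"dy":0,"dz":-0.03,"rx":0,"ry":0,"rz":0},{"dx":0,"dy":0,"dz":-0.08,"rx":0,"ry":0,"rz":0},{"dx":0,"dy":0,"dz":-0.13,"rx":0,"ry":0,"rz":0},{"dx":-0.005,"dy":-0.04,"dz":-0.16,"rx":0,"ry":0,"rz":2},{"dx":-0.01,"dy":-0.08,"dz":-0.16,"rx":0,"ry":0,"rz":4},{"dx":-0.013,"dy":-0.117,"dz":-0.16,"rx":0,"ry":0,"rz":4},{"dx":-0.013,"dy":-0.117,"dz":-0.16,"rx":0,"ry":0,"rz":4},{"dx":-0.013,"dy":-0.117,"dz":-0.16,"rx":0,"ry":0,"rz":4},{"dx":-0.013,"dy":-0.117,"dz":-0.16,"rx":0,"ry":0,"rz":4}]' 0.3 25; python3 -c "
from h import *
f=env.grab_frame('wrist')
cv2.imwrite('pics/w5.png',f['img'][:,:,::-1])
for p in [(.442,.251,.067),(.5585,.2545,.005),(.444,.2529,.005)]: print(proj(f,p))
"
```

```text
time_s: 20.88
eef_pos: [0.4444, 0.251, 0.2019]
eef_rot: [[0.149, 0.989, 0.0], [0.989, -0.149, 0.001], [0.001, 0.0, -1.0]]
ft_force: [0.6, 0.8, -0.1]
gripper_width: 0.0555
grip_force: 0.0
[[255.74957571 190.02595494]]
[[352.41697376 158.3575446 ]]
[[257.59913042 173.62360668]]
```

View pics/w5.png

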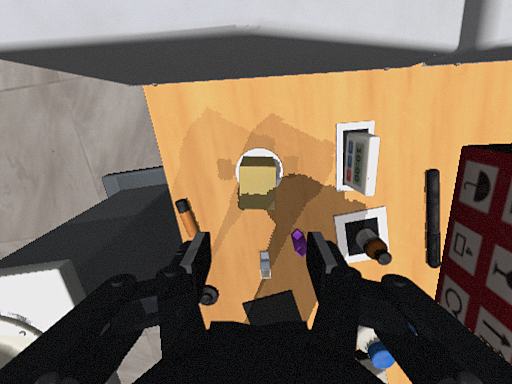

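The wrist view shows the timer upright on the oblong plate at (356,157). The carton at (257,180) is square with the fingers. I'll grip it and park it on the mat.

```bash
python3 -m handwheel '[{"dx":0,"dy":0,"dz":0.05,"rx":0,"ry":0,"rz":0},{"dx":0,"dy":0,"dz":0.09,"rx":0,"ry":0,"rz":0},{"dx":0,"dy":0,"dz":0.12,"rx":0,"ry":0,"rz":0},{"dx":0,"dy":0,"dz":0.14,"rx":0,"ry":0,"rz":0},{"dx":0,"dy":0,"dz":0.156,"rx":0,"ry":0,"rz":0},{"dx":0,"dy":0,"dz":0.156,"rx":0,"ry":0,"rz":0},{"dx":0,"dy":0,"dz":0.156,"rx":0,"ry":0,"rz":0}]' 0.55 22 && python3 -m handwheel '[{"dx":0,"dy":0,"dz":0,"rx":0,"ry":0,"rz":0},{"dx":0,"dy":0,"dz":0,"rx":0,"ry":0,"rz":0},{"dx":0,"dy":0,"dz":0,"rx":0,"ry":0,"rz":0},{"dx":0,"dy":0,"dz":0,"rx":0,"ry":0,"rz":0},{"dx":0,"dy":0,"dz":0,"rx":0,"ry":0,"rz":0},{"dx":0,"dy":0,"dz":0,"rx":0,"ry":0,"rz":0}]' -1 22
```

```text
time_s: 21.8
eef_pos: [0.4439, 0.2516, 0.0466]
eef_rot: [[0.148, 0.989, 0.001], [0.989, -0.148, 0.001], [0.001, 0.001, -1.0]]
ft_force: [-0.3, 0.8, -0.2]
gripper_width: 0.0661
grip_force: 0.0
time_s: 22.55
eef_pos: [0.4439, 0.2513, 0.0466]
eef_rot: [[0.148, 0.989, 0.001], [0.989, -0.148, 0.0], [0.0, 0.001, -1.0]]
ft_force: [0.4, -0.8, 6.3]
gripper_width: 0.037
grip_force: 23.9
```

```bash
python3 -m handwheel '[{"dx":0,"dy":0,"dz":-0.03,"rx":0,"ry":0,"rz":0},{"dx":0,"dy":0,"dz":-0.07,"rx":0,"ry":0,"rz":0},{"dx":0,"dy":0,"dz":-0.1,"rx":0,"ry":0,"rz":0},{"dx":-0.03,"dy":0.003,"dz":-0.1,"rx":0,"ry":0,"rz":-2},{"dx":-0.07,"dy":0.007,"dz":-0.1,"rx":0,"ry":0,"rz":-4},{"dx":-0.11,"dy":0.011,"dz":-0.1,"rx":0,"ry":0,"rz":-6},{"dx":-0.15,"dy":0.015,"dz":-0.1,"rx":0,"ry":0,"rz":-8.5},{"dx":-0.19,"dy":0.019,"dz":-0.1,"rx":0,"ry":0,"rz":-8.5},{"dx":-0.212,"dy":0.0216,"dz":-0.1,"rx":0,"ry":0,"rz":-8.5},{"dx":-0.212,"dy":0.0216,"dz":-0.1,"rx":0,"ry":0,"rz":-8.5},{"dx":-0.212,"dy":0.0216,"dz":-0.1,"rx":0,"ry":0,"rz":-8.5},{"dx":-0.212,"dy":0.0216,"dz":-0.06,"rx":0,"ry":0,"rz":-8.5},{"dx":-0.212,"dy":0.0216,"dz":-0.03,"rx":0,"ry":0,"rz":-8.5},{"dx":-0.212,"dy":0.0216,"dz":-0.015,"rx":0,"ry":0,"rz":-8.5},{"dx":-0.212,"dy":0.0216,"dz":-0.006,"rx":0,"ry":0,"rz":-8.5},{"dx":-0.212,"dy":0.0216,"dz":-0.002,"rx":0,"ry":0,"rz":-8.5},{"dx":-0.212,"dy":0.0216,"dz":-0.0005,"rx":0,"ry":0,"rz":-8.5},{"dx":-0.212,"dy":0.0216,"dz":-0.0005,"rx":0,"ry":0,"rz":-8.5},{"dx":-0.212,"dy":0.0216,"dz":-0.0005,"rx":0,"ry":0,"rz":-8.5}]'
```

```text
time_s: 24.92
eef_pos: [0.4337, 0.038, 0.0467]
eef_rot: [[0.0, 1.0, 0.001], [1.0, -0.0, -0.0], [-0.0, 0.001, -1.0]]
ft_force: [0.4, 0.3, 0.7]
gripper_width: 0.0371
grip_force: 23.2
```

```bash
python3 -m handwheel '[{"dx":0,"dy":0,"dz":0,"rx":0,"ry":0,"rz":0},{"dx":0,"dy":0,"dz":0,"rx":0,"ry":0,"rz":0},{"dx":0,"dy":0,"dz":0,"rx":0,"ry":0,"rz":0},{"dx":0,"dy":0,"dz":-0.03,"rx":0,"ry":0,"rz":0},{"dx":0,"dy":0,"dz":-0.08,"rx":0,"ry":0,"rz":0},{"dx":0,"dy":0,"dz":-0.13,"rx":0,"ry":0,"rz":0},{"dx":0.03,"dy":0.035,"dz":-0.15,"rx":0,"ry":0,"rz":0},{"dx":0.06,"dy":0.07,"dz":-0.15,"rx":0,"ry":0,"rz":0},{"dx":0.09,"dy":0.105,"dz":-0.15,"rx":0,"ry":0,"rz":0},{"dx":0.1115,"dy":0.133,"dz":-0.15,"rx":0,"ry":0,"rz":0},{"dx":0.1115,"dy":0.133,"dz":-0.15,"rx":0,"ry":0,"rz":0},{"dx":0.1115,"dy":0.133,"dz":-0.15,"rx":0,"ry":0,"rz":0},{"dx":0.1115,"dy":0.133,"dz":-0.15,"rx":0,"ry":0,"rz":0}]' 0.55 22; python3 -c "
from h import *
f=env.grab_frame('wrist')
cv2.imwrite('pics/w6.png',f['img'][:,:,::-1])
for p in [(.5655,.1494,.063),(.5642,.1486,.005),(.552,.0442,.005),(.552,.0442,.095),(.444,.2529,.005),(.5585,.2545,.005)]: print(proj(f,p))
"
```

```text
time_s: 26.55
eef_pos: [0.5655, 0.1486, 0.1961]
eef_rot: [[0.001, 1.0, -0.001], [1.0, -0.001, -0.001], [-0.001, -0.001, -1.0]]
ft_force: [-0.4, 0.7, -0.5]
gripper_width: 0.0661
grip_force: 0.0
[[258.15529435 189.10176138]]
[[257.1289321  175.86668383]]
[[247.95123746 253.47389237]]
[[244.48806628 300.63168073]]
[[145.39706405  81.68999924]]
[[251.65339908  80.01202721]]
```

View pics/w6.png

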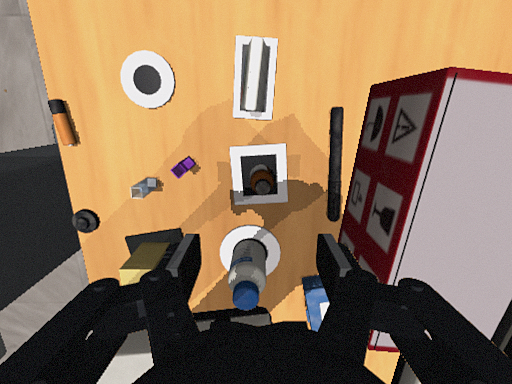

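The wrist view shows the timer, bottle and carton all standing upright. The dropper cap is at (262,186) and the dropper plate at (148,79). The offsets from my predictions are 2–3 mm.

```bash
python3 -m handwheel '[{"dx":0.002,"dy":0.002,"dz":0.05,"rx":0,"ry":0,"rz":0},{"dx":0.002,"dy":0.002,"dz":0.09,"rx":0,"ry":0,"rz":0},{"dx":0.002,"dy":0.002,"dz":0.12,"rx":0,"ry":0,"rz":0},{"dx":0.002,"dy":0.002,"dz":0.14,"rx":0,"ry":0,"rz":0},{"dx":0.002,"dy":0.002,"dz":0.158,"rx":0,"ry":0,"rz":0},{"dx":0.002,"dy":0.002,"dz":0.158,"rx":0,"ry":0,"rz":0},{"dx":0.002,"dy":0.002,"dz":0.158,"rx":0,"ry":0,"rz":0}]' 0.3 22 && python3 -m handwheel '[{"dx":0,"dy":0,"dz":0,"rx":0,"ry":0,"rz":0},{"dx":0,"dy":0,"dz":0,"rx":0,"ry":0,"rz":0},{"dx":0,"dy":0,"dz":0,"rx":0,"ry":0,"rz":0},{"dx":0,"dy":0,"dz":0,"rx":0,"ry":0,"rz":0},{"dx":0,"dy":0,"dz":0,"rx":0,"ry":0,"rz":0},{"dx":0,"dy":0,"dz":0,"rx":0,"ry":0,"rz":0}]' -1 22
```

```text
time_s: 27.48
eef_pos: [0.569, 0.1521, 0.0392]
eef_rot: [[-0.0, 1.0, 0.001], [1.0, 0.0, 0.0], [0.0, 0.001, -1.0]]
ft_force: [0.8, -0.8, 0.7]
gripper_width: 0.0554
grip_force: 0.0
time_s: 28.22
eef_pos: [0.569, 0.1519, 0.0392]
eef_rot: [[0.0, 1.0, 0.001], [1.0, -0.0, 0.0], [0.0, 0.001, -1.0]]
ft_force: [-0.2, -0.7, 6.4]
gripper_width: 0.0233
grip_force: 23.9
```

```bash
python3 -m handwheel '[{"dx":0,"dy":0,"dz":-0.03,"rx":0,"ry":0,"rz":0},{"dx":0,"dy":0,"dz":-0.07,"rx":0,"ry":0,"rz":0},{"dx":0,"dy":0,"dz":-0.09,"rx":0,"ry":0,"rz":0},{"dx":0.025,"dy":-0.03,"dz":-0.09,"rx":0,"ry":0,"rz":0},{"dx":0.05,"dy":-0.06,"dz":-0.09,"rx":0,"ry":0,"rz":0},{"dx":0.075,"dy":-0.09,"dz":-0.09,"rx":0,"ry":0,"rz":0},{"dx":0.095,"dy":-0.114,"dz":-0.09,"rx":0,"ry":0,"rz":0},{"dx":0.103,"dy":-0.1235,"dz":-0.09,"rx":0,"ry":0,"rz":0},{"dx":0.103,"dy":-0.1235,"dz":-0.09,"rx":0,"ry":0,"rz":0},{"dx":0.103,"dy":-0.1235,"dz":-0.09,"rx":0,"ry":0,"rz":0},{"dx":0.103,"dy":-0.1235,"dz":-0.05,"rx":0,"ry":0,"rz":0},{"dx":0.103,"dy":-0.1235,"dz":-0.025,"rx":0,"ry":0,"rz":0},{"dx":0.103,"dy":-0.1235,"dz":-0.012,"rx":0,"ry":0,"rz":0},{"dx":0.103,"dy":-0.1235,"dz":-0.005,"rx":0,"ry":0,"rz":0},{"dx":0.103,"dy":-0.1235,"dz":-0.002,"rx":0,"ry":0,"rz":0},{"dx":0.103,"dy":-0.1235,"dz":-0.0005,"rx":0,"ry":0,"rz":0},{"dx":0.103,"dy":-0.1235,"dz":-0.0005,"rx":0,"ry":0,"rz":0},{"dx":0.103,"dy":-0.1235,"dz":-0.0005,"rx":0,"ry":0,"rz":0}]'
```

```text
time_s: 30.48
eef_pos: [0.4451, 0.2548, 0.0392]
eef_rot: [[-0.0, 1.0, 0.001], [1.0, 0.0, 0.0], [0.0, 0.001, -1.0]]
ft_force: [0.8, -0.5, 0.5]
gripper_width: 0.0237
grip_force: 23.2
```

```bash
python3 -m handwheel '[{"dx":0,"dy":0,"dz":0,"rx":0,"ry":0,"rz":0},{"dx":0,"dy":0,"dz":0,"rx":0,"ry":0,"rz":0},{"dx":0,"dy":0,"dz":0,"rx":0,"ry":0,"rz":0},{"dx":0,"dy":0,"dz":-0.03,"rx":0,"ry":0,"rz":0},{"dx":0,"dy":0,"dz":-0.08,"rx":0,"ry":0,"rz":0},{"dx":0,"dy":0,"dz":-0.13,"rx":0,"ry":0,"rz":0},{"dx":-0.04,"dy":-0.002,"dz":-0.14,"rx":0,"ry":0,"rz":0},{"dx":-0.09,"dy":-0.005,"dz":-0.14,"rx":0,"ry":0,"rz":0},{"dx":-0.14,"dy":-0.008,"dz":-0.14,"rx":0,"ry":0,"rz":0},{"dx":-0.18,"dy":-0.01,"dz":-0.14,"rx":0,"ry":0,"rz":0},{"dx":-0.21,"dy":-0.0115,"dz":-0.14,"rx":0,"ry":0,"rz":0},{"dx":-0.217,"dy":-0.0115,"dz":-0.14,"rx":0,"ry":0,"rz":0},{"dx":-0.217,"dy":-0.0115,"dz":-0.14,"rx":0,"ry":0,"rz":0},{"dx":-0.217,"dy":-0.0115,"dz":-0.09,"rx":0,"ry":0,"rz":0},{"dx":-0.217,"dy":-0.0115,"dz":-0.05,"rx":0,"ry":0,"rz":0},{"dx":-0.217,"dy":-0.0115,"dz":-0.025,"rx":0,"ry":0,"rz":0},{"dx":-0.217,"dy":-0.0115,"dz":-0.0075,"rx":0,"ry":0,"rz":0},{"dx":-0.217,"dy":-0.0115,"dz":-0.0075,"rx":0,"ry":0,"rz":0},{"dx":-0.217,"dy":-0.0115,"dz":-0.0075,"rx":0,"ry":0,"rz":0}]' 0.55 22 && python3 -m handwheel '[{"dx":0,"dy":0,"dz":0,"rx":0,"ry":0,"rz":0},{"dx":0,"dy":0,"dz":0,"rx":0,"ry":0,"rz":0},{"dx":0,"dy":0,"dz":0,"rx":0,"ry":0,"rz":0},{"dx":0,"dy":0,"dz":0,"rx":0,"ry":0,"rz":0},{"dx":0,"dy":0,"dz":0,"rx":0,"ry":0,"rz":0},{"dx":0,"dy":0,"dz":0,"rx":0,"ry":0,"rz":0}]' -1 22
```

```text
time_s: 32.85
eef_pos: [0.4338, 0.039, 0.0469]
eef_rot: [[-0.002, 1.0, 0.001], [1.0, 0.002, 0.001], [0.001, 0.001, -1.0]]
ft_force: [-0.8, -0.5, 0.4]
gripper_width: 0.0662
grip_force: 0.0
time_s: 33.6
eef_pos: [0.434, 0.0377, 0.0471]
eef_rot: [[0.0, 1.0, 0.002], [1.0, -0.0, -0.0], [-0.0, 0.002, -1.0]]
ft_force: [-0.9, 0.5, 6.7]
gripper_width: 0.0373
grip_force: 23.5
```

```bash
python3 -m handwheel '[{"dx":0,"dy":0,"dz":-0.03,"rx":0,"ry":0,"rz":0},{"dx":0,"dy":0,"dz":-0.07,"rx":0,"ry":0,"rz":0},{"dx":0,"dy":0,"dz":-0.1,"rx":0,"ry":0,"rz":0},{"dx":0.025,"dy":0.03,"dz":-0.1,"rx":0,"ry":0,"rz":-1},{"dx":0.05,"dy":0.06,"dz":-0.1,"rx":0,"ry":0,"rz":-2},{"dx":0.075,"dy":0.09,"dz":-0.1,"rx":0,"ry":0,"rz":-3},{"dx":0.1,"dy":0.118,"dz":-0.1,"rx":0,"ry":0,"rz":-3.8},{"dx":0.112,"dy":0.1315,"dz":-0.1,"rx":0,"ry":0,"rz":-3.8},{"dx":0.112,"dy":0.1315,"dz":-0.1,"rx":0,"ry":0,"rz":-3.8},{"dx":0.112,"dy":0.1315,"dz":-0.1,"rx":0,"ry":0,"rz":-3.8},{"dx":0.112,"dy":0.1315,"dz":-0.06,"rx":0,"ry":0,"rz":-3.8},{"dx":0.112,"dy":0.1315,"dz":-0.03,"rx":0,"ry":0,"rz":-3.8},{"dx":0.112,"dy":0.1315,"dz":-0.015,"rx":0,"ry":0,"rz":-3.8},{"dx":0.112,"dy":0.1315,"dz":-0.006,"rx":0,"ry":0,"rz":-3.8},{"dx":0.112,"dy":0.1315,"dz":-0.002,"rx":0,"ry":0,"rz":-3.8},{"dx":0.112,"dy":0.1315,"dz":-0.0005,"rx":0,"ry":0,"rz":-3.8},{"dx":0.112,"dy":0.1315,"dz":-0.0005,"rx":0,"ry":0,"rz":-3.8},{"dx":0.112,"dy":0.1315,"dz":-0.0005,"rx":0,"ry":0,"rz":-3.8}]'
```

```text
time_s: 35.85
eef_pos: [0.5652, 0.1498, 0.0473]
eef_rot: [[-0.066, 0.998, 0.001], [0.998, 0.066, 0.0], [0.0, 0.001, -1.0]]
ft_force: [-0.2, -0.1, 0.3]
gripper_width: 0.0376
grip_force: 22.8
```

```bash
python3 -m handwheel '[{"dx":0,"dy":0,"dz":0,"rx":0,"ry":0,"rz":0},{"dx":0,"dy":0,"dz":0,"rx":0,"ry":0,"rz":0},{"dx":0,"dy":0,"dz":0,"rx":0,"ry":0,"rz":0},{"dx":0,"dy":0,"dz":-0.03,"rx":0,"ry":0,"rz":0},{"dx":0,"dy":0,"dz":-0.08,"rx":0,"ry":0,"rz":0},{"dx":0,"dy":0,"dz":-0.13,"rx":0,"ry":0,"rz":0},{"dx":0,"dy":0,"dz":-0.19,"rx":0,"ry":0,"rz":0},{"dx":-0.02,"dy":-0.02,"dz":-0.24,"rx":0,"ry":0,"rz":0},{"dx":-0.04,"dy":-0.04,"dz":-0.29,"rx":0,"ry":0,"rz":0},{"dx":-0.06,"dy":-0.06,"dz":-0.34,"rx":0,"ry":0,"rz":0},{"dx":-0.08,"dy":-0.08,"dz":-0.39,"rx":0,"ry":0,"rz":0},{"dx":-0.1,"dy":-0.1,"dz":-0.44,"rx":0,"ry":0,"rz":0},{"dx":-0.11,"dy":-0.1,"dz":-0.49,"rx":0,"ry":0,"rz":3.8},{"dx":-0.11,"dy":-0.1,"dz":-0.55,"rx":0,"ry":0,"rz":3.8},{"dx":-0.11,"dy":-0.1,"dz":-0.55,"rx":0,"ry":0,"rz":3.8},{"dx":-0.11,"dy":-0.1,"dz":-0.55,"rx":0,"ry":0,"rz":3.8}]' 0.55 22
```

```text
time_s: 37.85
eef_pos: [0.4721, 0.0336, 0.5963]
eef_rot: [[-0.001, 1.0, -0.0], [1.0, 0.001, -0.0], [-0.0, -0.0, -1.0]]
ft_force: [-0.6, -0.1, -0.3]
gripper_width: 0.0661
grip_force: 0.0
```

```bash
python3 -m handwheel '[{"dx":-0.05,"dy":-0.02,"dz":0,"rx":0,"ry":0,"rz":6},{"dx":-0.1,"dy":-0.038,"dz":0,"rx":0,"ry":0,"rz":11},{"dx":-0.15,"dy":-0.056,"dz":0,"rx":0,"ry":0,"rz":17},{"dx":-0.2,"dy":-0.074,"dz":0,"rx":0,"ry":0,"rz":22},{"dx":-0.25,"dy":-0.092,"dz":0,"rx":0,"ry":0,"rz":28},{"dx":-0.3,"dy":-0.11,"dz":0,"rx":0,"ry":0,"rz":33},{"dx":-0.35,"dy":-0.128,"dz":0,"rx":0,"ry":0,"rz":39},{"dx":-0.4,"dy":-0.146,"dz":0,"rx":0,"ry":0,"rz":44},{"dx":-0.45,"dy":-0.165,"dz":0,"rx":0,"ry":0,"rz":50},{"dx":-0.5,"dy":-0.183,"dz":0,"rx":0,"ry":0,"rz":55},{"dx":-0.55,"dy":-0.2,"dz":0,"rx":0,"ry":0,"rz":61},{"dx":-0.6,"dy":-0.22,"dz":0,"rx":0,"ry":0,"rz":67},{"dx":-0.634,"dy":-0.232,"dz":0,"rx":0,"ry":0,"rz":68},{"dx":-0.634,"dy":-0.232,"dz":0,"rx":0,"ry":0,"rz":68},{"dx":-0.634,"dy":-0.232,"dz":0,"rx":0,"ry":0,"rz":68}]'; python3 -c "
from h import *
crop('top',180,140,160,120,5,'top7.png');crop('scene',150,110,200,150,4,'scene7.png')"
```

```text
time_s: 39.72
eef_pos: [0.2412, -0.5998, 0.5955]
eef_rot: [[0.926, 0.377, -0.0], [0.377, -0.926, 0.003], [0.001, -0.003, -1.0]]
ft_force: [0.1, -0.4, 0.3]
gripper_width: 0.0665
grip_force: 0.0
```

View pics/top7.png

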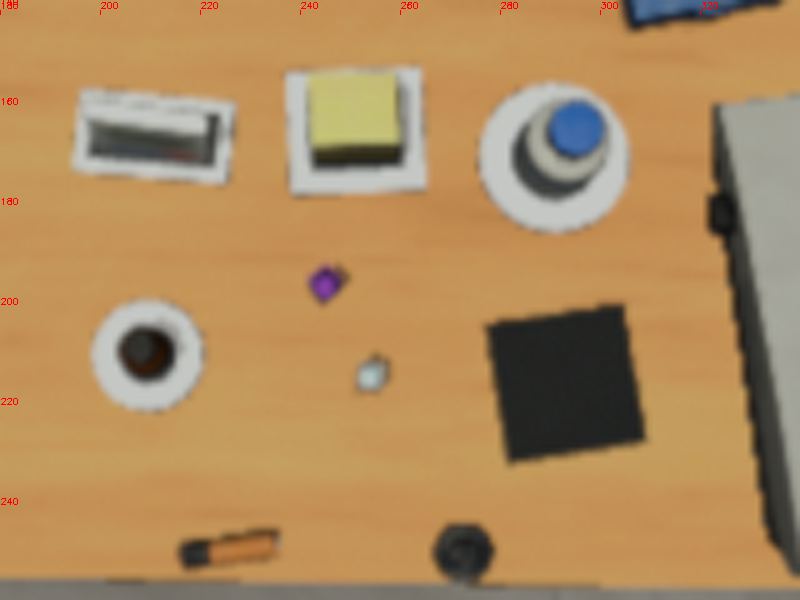

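View pics/scene7.png

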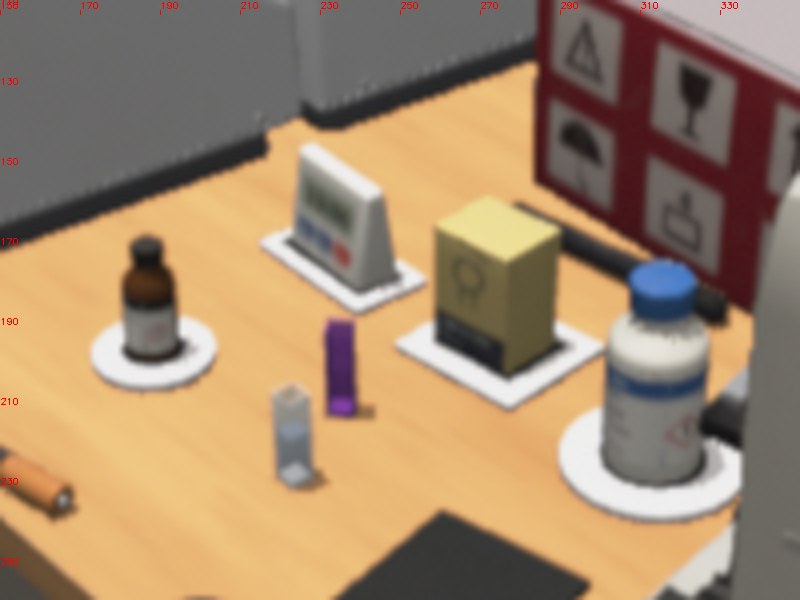

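The pictures show all four things upright on the right plates, the mat empty and the cuvette unmoved at (254,215). A quick numeric check of the centring:

```bash
python3 - <<'E'
from h import *
f=env.grab_frame("top")
T=dict(bottle=(.5519,.0442),dropper=(.444,.2529),carton=(.5642,.1486))
for n,x,y,z in[("bottle",577,128,.095),("dropper",142,346,.063),("carton",353.5,110,.067)]:
    print(n,((ray(f,180+x/5,140+y/5,z)[:2]-T[n])*1000).round(1))
print("timer top ends",[ray(f,180+x/5,140+y/5,.057)[:2].round(4) for x,y in((86,110),(210,123))])
g=env.grab_frame("scene")
b=lambda u,v:ray(g,150+u/4,110+v/4,.005)[:2].round(4)
print("timer base corners",b(294,243),b(360,291),b(396,280),"plate",b(260,241),b(358,313),b(427,280))
print("bottle plate edges mid",b(652,445))
E
```

```text
bottle [-1.8  1.1]
dropper [ 1.  -1.8]
carton [-2.   2.5]
timer top ends [array([0.5613, 0.2829]), array([0.5561, 0.2217])]
timer base corners [0.5538 0.2806] [0.5488 0.2246] [0.5682 0.2201] plate [0.5425 0.2938] [0.5355 0.2107] [0.5792 0.2098]
bottle plate edges mid [0.5603 0.0478]
```

```bash
python3 -c "
from bench import env
print(env.job_done())"
```

```text
the job is handed in; nothing more can be done
None
```

The job is handed in at about 40 s: all four things stand upright on their matching plates, within about 3 mm of centre by the last camera check, and the cuvette was not moved; the hand-in call gave no verdict.

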